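# Cover a coil pot and hold it down in the sprung test nest

## Task

Put the loose end cover on the open coil pot so that it sits level with its flange down on the rim all round, and have the pot standing upright in the sprung ring nest of the test fixture. Then press the covered pot, not the nest itself, right down against the springs to the stop, as for taking a resistance reading, and finish still holding it down there; do not let go. Leave the other things on the bench where they are.

Things in the scene. Friction and masses are not known exactly. Their poses are not given: they have to be found in the camera images.
- pot: The only open pot: a round black moulded coil housing, outside diameter 56 mm, height 90 mm, wall 5 mm (mouth 46 mm inside), with a copper coil potted inside up to about 30 mm below the rim. 0.21 to 0.42 kg. Starts standing upright on the bench. Origin: centre of its underside, z up along its axis; round, so its yaw does not matter
- pot_rim (a point): Centre of the open pot's mouth, in the plane of its rim, 90 mm above the origin of the pot, turning with the pot
- cover: The loose end cover, right way up on the bench, 60 g, 32 mm tall: aluminium spigot 42 mm across, 8 mm high (foot chamfered) that enters the pot's mouth with 2 mm play, then a flange 52 mm across, 4 mm thick that lies on the rim, on top a round steel gland nut 22 mm across, 20 mm high, to grip it by. Origin: centre of the spigot's underside, z up; seated it is 82 mm above the pot's origin
- cover_seat (a point): Centre of the underside of the cover's flange, 8 mm above the cover's origin; falls together with pot_rim when the cover is seated
- fixture: The test fixture, fixed to the bench: aluminium base plate 160 x 125 mm, its top 14 mm above the bench, with three guide posts and coil springs carrying the white nest, and four black binding posts along the rear edge (its +x side). Origin: centre of the base's underside on the bench, directly below the nest's centre, z up. It does not move when pressed
- nest_seat (a point): Centre of the nest's flat seat, where the pot's underside rests; moves with the nest. The white nest: a plate 116 mm across with a ring round the seat, inside 61 mm for the first 18 mm, flaring to about 71 mm at its lip 24 mm above the seat. Seat 48 mm above the bench at rest, 34 mm pressed to the stop. Nothing on the fixture is higher than 72 mm above the bench
- nest (a joint): How far the nest is pressed straight down, m: 0 at rest, 0.014 at the hard stop. Its springs push up with about 5.5 N at the top, 0.7 N more per mm, 15.5 N at the stop (the nest's own weight taken off); the weight of the covered pot supplies 2.6 to 4.7 N of it, the hand the rest. It comes up again when let go
- done0: Bystander: a finished pot like the open one with its cover already on, 56 mm across, 114 mm tall; origin at the centre of the underside
- done1: Bystander: a second finished pot, the same
- done2: Bystander: a third finished pot, the same
- bobbin: Bystander: bare coil bobbin, 40 mm across, 36 mm tall; origin at the centre of the underside
- screws: Bystander: steel dish of screws, 100 x 70 x 24 mm; origin at the centre of the underside
- driver: Bystander: black-handled screwdriver lying down, 190 mm long
- tape: Bystander: roll of paper tape lying flat, 90 mm across, 19 mm high; origin at the centre of the underside
There are look-alikes about, which are no part of the job. What is shaped like the cover but black, blue or purple is not meant.

How it is judged:
On the way:
1. the end cover is seated level on the rim of the open pot, with the nest not yet pressed down (horizontal distance between cover_seat and pot_rim below 0.005 m and z of cover_seat in the frame of pot_rim between -0.0025 and 0.0025 m and angle between each of cover, pot's own z axis and vertical below 0.08 rad and value of joint nest below 0.008 m), for 0.3 s.
At the end, for the whole second after the job is handed in: Arm or fingers still pressing on the pot or cover, not on the fixture; nest at least 11.5 of 14 mm down; pot upright (4.5 deg), flat on the seat within 6 mm of centre and 3 mm of height; cover level, within 5 mm of the rim's centre and 2.5 mm of its height (value of joint nest above 0.0115 m and horizontal distance between pot and nest_seat below 0.006 m and z of pot in the frame of nest_seat between -0.003 and 0.003 m and angle between each of pot, cover's own z axis and vertical below 0.08 rad and horizontal distance between cover_seat and pot_rim below 0.005 m and z of cover_seat in the frame of pot_rim between -0.0025 and 0.0025 m and contact force between pot and fixture above 8 N and (contact force between any of the fingers, the arm and pot above 3 N or contact force between any of the fingers, the arm and cover above 3 N) and contact force between each of the fingers, the arm and fixture below 1 N); the arm keeps its last pose, push and grip.
It fails at once if another thing on the bench is shifted by more than 30 mm (distance of any of done0, done1, done2, bobbin, screws, driver, tape from where it was at the start of the episode above 0.03 m).
It also fails if it takes over 61 s, if anything falls off the work surface, if the arm or the gripper's body presses on something with over 40 N, if the wrist force passes 120 N, or if a joint passes its speed limit or range.

## Robot

A 7-joint arm with a two-finger parallel gripper is mounted at the origin on the work surface. World frame = base frame: x ahead of the robot, y to its left, z up, the work surface at z = 0. Lengths are in m, angles in rad, forces in N, time in s.
With the tool pointing down it reaches from about 0.425 to 0.95 m from the base axis. Payload 4.7 kg.
Tool frame: the origin (TCP) lies on the centre line of the jaws, within the pads' length; the fingertips stand 14 mm ahead of it and the grasp point (between the pads) lies 5 mm behind it; z points along the fingers, y is the line along which they close (so a half turn about z gives the same grasp; the last joint's range is limited). The gripper opens to 87 mm and grips with 3 to 60 N. Pads are 19 mm wide; open, the fingers measure 117 mm over their backs; the gripper's body (75 mm by 190 mm) begins 51 mm behind the grasp point.
Start: joints at [1.146, 0.469, -0.049, 1.532, 0.024, 1.141, -0.082], TCP at [0.26, -0.623, 0.237] pointing down, gripper open.
Joint ranges: [-2.59, 2.59], [-0.33, 1.99], [-1.39, 1.29], [0.1, 2.45], [-1.04, 4.18], [0.21, 1.99], [-2.66, 2.66]. Speed limits (rad/s): [2.57, 2.57, 3.14, 3.14, 3.14, 3.14, 3.14].

## Interface

Orientations are given as [roll, pitch, yaw] about the fixed x, y, z axes, in that order (R = Rz(yaw) Ry(pitch) Rx(roll)).
In Python, from bench import env, viewer, sign_off gives the robot as it stands.
- The arm moves only by the tool step_arm, never from a script. Its argument "series" is text: rows parted by semicolons, each of 5 numbers parted by spaces: the shift along the tool's x, y, z in m, then the turn about the tool's z in rad, then the gripper command: -1 is fully open, 1 is shut, values between are in proportion. A call has 1 to 20 rows; each row is the pose to reach, as a shift and turn from the pose commanded when the call began, along the tool's axes at that moment; what a row does not reach only later rows make up. A row lasts 1/12 s, in which the tool goes at most 41.7 mm and 7.16 degrees, less where a joint would pass 70% of its speed; a pose out of reach is approached as far as the arm can. A call with a gripper value outside its range is refused whole. The fingers move at their own pace and stop on an object; "grip_force" is the grip in N (left out, the last holds). Time passes only in rows, so rows that repeat a pose let the fingers close. It gives the time, the measured TCP pose, the force, the opening and the grip force at its end, in the units of the state.
- env.sense(): the state, without advancing time (a new reading comes with each control period).
- viewer.grab_frame(name): name is "scene" or "side" or "wrist"; returns the picture (480x640x3 uint8, red, green, blue); there is no depth.
- viewer.camera_params(name): a dict with "K" (3x3 intrinsics, pixels), "dist" ([k1, k2, p1, p2, k3] as OpenCV has them; the pictures are not rectified), "origin" and "rotation" of the camera in the world; the wrist camera has in their place "T_tool_cam" (4x4, takes a point from camera to tool coordinates, whose origin is the TCP and whose axes are the flange's). Camera axes: x right, y down, z forward; pixel columns grow to the right and rows downward; lengths in m; the calibration is good to about 2 mm. A picture is of the moment at which its call begins: read the wrist's pose just before it. camera_params takes no time and is no camera call.
- sign_off(): hands the job in; it is judged then, once.
Trained networks look in the newest picture that a camera, given by its name, has taken for a name from the list of things; names that differ only in an ending like _2 or _b are one class to them, and where a whole thing is asked for, a point or a joint stands for the part that bears it (a point fixed in the world has none). Each returns a list of dicts, best first, with "conf" (0 to 1); they miss things now and then, are a little off and sometimes report something else, mostly with a low value. They report only what shows in the picture. A call takes as long as a camera call. They do not tell look-alikes from the thing itself.
- viewer.spot_in(thing, camera): "centre" ([column, row] in pixels, amid what is visible of it).
- viewer.regions_of(thing, camera): "pixels" (480x640 bool, what is visible of it) and "centre" ([column, row] in pixels, amid what is visible of it).
- viewer.spot_point(thing, camera): "centre" ([column, row] in pixels: a listed point, or the origin of a listed thing).
The state is a dict: "time": time; "qpos": joint angles; "qvel": joint speeds; "joint_torque": joint torques, N m; "tool_pos": TCP position; "orientation": TCP orientation; "force": force on the tool from outside, world axes, zero at the start; "moment": the same for the moment, N m; "grip_width": finger opening in m; "finger_force": force on a finger pad.
Only numpy, scipy, OpenCV 4.12 (cv2) and the standard library are available. Lean on these libraries where they do the work, as an engineer would, in place of code of your own. Each camera call takes 0.05 s, during which the arm holds its last target. There are 200 camera calls.

## Working session

There is one attempt and no reset: what is moved stays moved. The work goes in short steps, Python scripts to look and compute and a tool call to move; the robot and the scene stay as the last step left them, time stands still between calls to the robot, and variables do not carry over. Pictures are saved under pics/ and viewed, at most 10 in all, crops included, and the job is handed in when it is done.

Besides the shell and the picture viewer there is one more tool, called after "Request:" by a JSON object that holds its "method" and its "body", one argument or row to a line. step_arm: Moves the arm, as the interface text tells. Its arguments: {"type":"object","properties":{"series":{"type":"string"},"grip_force":{"type":"number"}},"required":["series"]}

```bash
mkdir -p pics; cat > h.py <<'E'
import numpy as np, cv2
from bench import env, viewer, sign_off
from scipy.spatial.transform import Rotation as Rn
def cam(n):
    p=viewer.camera_params(n); K=np.array(p["K"],float); d=np.array(p["dist"],float)
    if "T_tool_cam" in p:
        s=env.sense(); T=np.eye(4); T[:3,:3]=Rn.from_euler('xyz',s["orientation"]).as_matrix(); T[:3,3]=s["tool_pos"]
        T=T@np.array(p["T_tool_cam"]); return K,d,T[:3,3],T[:3,:3]
    return K,d,np.array(p["origin"],float),np.array(p["rotation"],float)
def ray(c,px):
    K,d,o,R=c; u=cv2.undistortPoints(np.array([[px]],float),K,d)[0,0]
    return o,R@np.array([u[0],u[1],1])
def onz(c,px,z):
    o,v=ray(c,px); return o+v*(z-o[2])/v[2]
def tri(c1,p1,c2,p2):
    o1,v1=ray(c1,p1);o2,v2=ray(c2,p2)
    v1=v1/np.linalg.norm(v1);v2=v2/np.linalg.norm(v2)
    t=np.linalg.lstsq(np.c_[v1,-v2],o2-o1,rcond=None)[0]
    a,b=o1+v1*t[0],o2+v2*t[1]; return (a+b)/2,np.linalg.norm(a-b)
def proj(c,P):
    K,d,o,R=c; return cv2.projectPoints((R.T@(np.array(P,float).reshape(-1,3)-o).T).T,np.zeros(3),np.zeros(3),K,d)[0][:,0]
def save(n,im): cv2.imwrite(n,im[:,:,::-1])
E
python3 - <<'E'
from h import *
np.set_printoptions(precision=3,suppress=True)
s=env.sense();print(s["time"],s["tool_pos"],s["orientation"],s["grip_width"])
C={}
for n in("scene","side"):
    save(f"pics/{n}0.png",viewer.grab_frame(n)); C[n]=cam(n); print(n,C[n][2],C[n][3][:,2])
    for t in("pot","pot_rim","cover","cover_seat","nest_seat","fixture"):
        r=viewer.spot_point(t,n); print(n,t,[(np.round(q["centre"]).tolist(),round(q["conf"],2), np.round(onz(C[n],q["centre"],{"pot_rim":.09,"cover_seat":.008,"nest_seat":.048}.get(t,0)),3).tolist()) for q in r[:6]])
E
```

```text
0.0 [ 0.26  -0.622  0.235] [-3.14   0.     0.396] 0.08694347213235964Traceback (most recent call last):
  File "<stdin>", line 6, in <module>
IndexError: too many indices for array: array is 1-dimensional, but 2 were indexed
```

View pics/scene0.png

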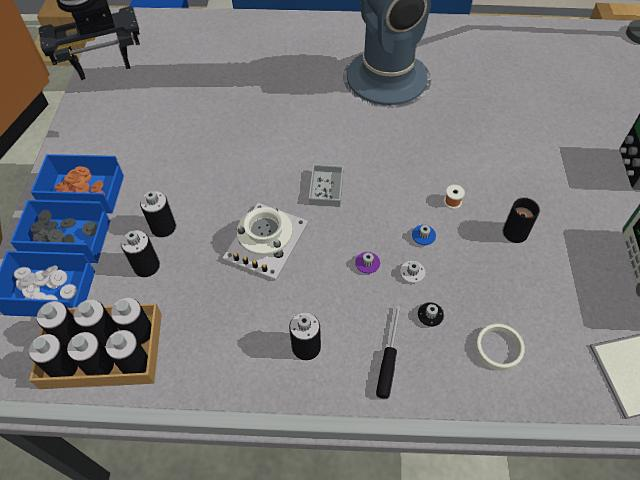

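The scene picture shows:
- The open pot is at (521,220).
- The fixture nest is at (263,228).
- There are four cover-shaped things: blue (424,235), purple (368,262), silver/white (413,271) and black (431,314). The silver one at (413,271) fits the description (aluminium).

The camera rotation is not a 3x3 matrix, so I'll check its format.

```bash
python3 - <<'E'
from h import *
for n in("scene","side"):
    p=viewer.camera_params(n); print(p["origin"],p["rotation"])
print(np.round(viewer.camera_params("wrist")["T_tool_cam"],3))
E
sed -i 's/np.array(p\["rotation"\],float)$/Rn.from_euler("xyz",p["rotation"]).as_matrix() if len(p["rotation"])==3 else Rn.from_quat(p["rotation"]).as_matrix()/' h.py
python3 - <<'E'
from h import *
np.set_printoptions(precision=3,suppress=True)
C={}
for n in("scene","side"):
    im=viewer.grab_frame(n); save(f"pics/{n}0.png",im); C[n]=cam(n); print(n,C[n][2],C[n][3][:,2],"base px",proj(C[n],[0,0,0]))
    if n=="scene": save("pics/crop.png",cv2.resize(im[190:340,340:540],None,fx=4,fy=4,interpolation=cv2.INTER_CUBIC))
    for t in("pot","pot_rim","cover_seat","nest_seat"):
        r=viewer.spot_point(t,n); print(n,t,[(np.round(q["centre"]).tolist(),round(q["conf"],2), np.round(onz(C[n],q["centre"],{"pot_rim":.09,"cover_seat":.008,"nest_seat":.048}.get(t,0)),3).tolist()) for q in r[:6]])
E
```

```text
[ 1.23162087 -0.10515166  1.05080093] [-2.54812938e+00  2.89768978e-04  1.61130624e+00]
[ 0.52961479 -1.08189843  0.65918267] [-2.12399692  0.00216061 -0.05575947]
[[-0.001 -0.967 -0.254  0.07 ]
 [ 1.    -0.001 -0.002  0.001]
 [ 0.001 -0.254  0.967 -0.149]
 [ 0.     0.     0.     1.   ]]
scene [ 1.232 -0.105  1.051] [-0.559 -0.023 -0.829] base px [[386.926  77.463]]
scene pot [([515.0, 231.0], 0.74, [0.488, 0.272, 0.0])]
scene pot_rim [([528.0, 208.0], 0.76, [0.491, 0.274, 0.09])]
scene cover_seat [([363.0, 262.0], 0.82, [0.583, -0.061, 0.008]), ([426.0, 314.0], 0.79, [0.701, 0.066, 0.008]), ([424.0, 235.0], 0.74, [0.51, 0.071, 0.008]), ([415.0, 270.0], 0.62, [0.601, 0.048, 0.008]), ([501.0, 346.0], 0.51, [0.764, 0.205, 0.008])]
scene nest_seat [([265.0, 228.0], 0.67, [0.533, -0.266, 0.048]), ([146.0, 269.0], 0.43, [0.643, -0.494, 0.048]), ([514.0, 234.0], 0.25, [0.527, 0.252, 0.048])]
side [ 0.53  -1.082  0.659] [ 0.046  0.85  -0.525] base px [[ 65.174 251.981]]
side pot [([273.0, 194.0], 0.64, [0.493, 0.288, 0.0])]
side pot_rim [([404.0, 281.0], 0.71, [0.745, -0.29, 0.09]), ([271.0, 168.0], 0.63, [0.491, 0.26, 0.09])]
side cover_seat [([355.0, 224.0], 0.78, [0.704, 0.078, 0.008]), ([278.0, 225.0], 0.62, [0.505, 0.088, 0.008]), ([318.0, 231.0], 0.48, [0.607, 0.048, 0.008])]
side nest_seat [([292.0, 296.0], 0.8, [0.535, -0.267, 0.048])]
```

View pics/crop.png

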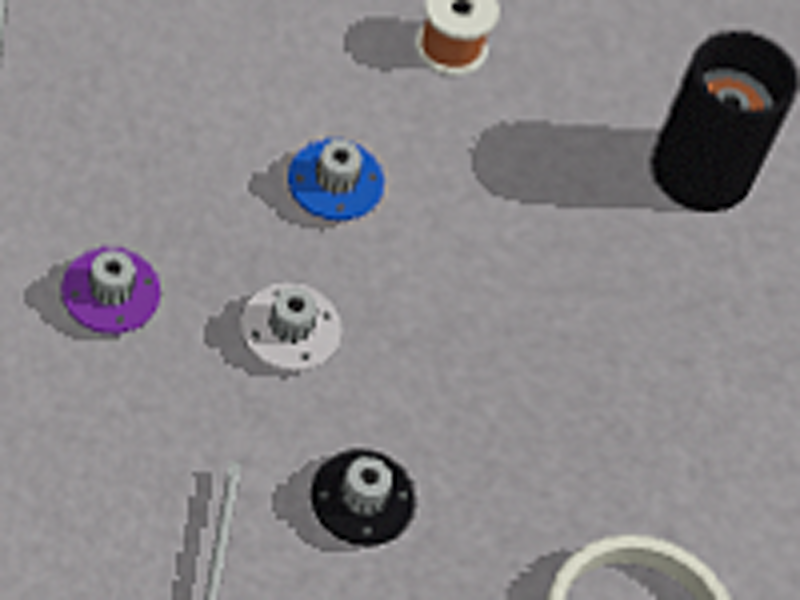

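View pics/side0.png

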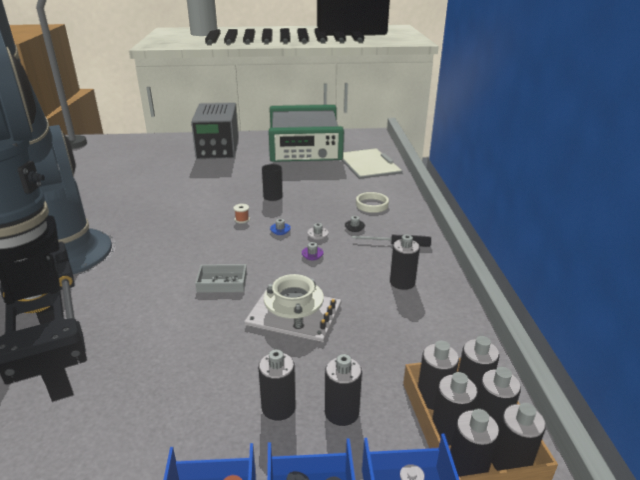

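The crop confirms the silver cover at scene (413,271), with a light aluminium flange and steel nut. The blue, purple and black ones are decoys. Estimates from the two cameras:
- cover: about (0.603, 0.048)
- open pot: about (0.491, 0.265)
- nest: about (0.534, -0.266)

In the side view, the pot at (272,182) and the nest at (293,292) agree with these. I'll go above the nest first for a close look.

Request:
{"method": "step_arm", "body": {
  "series": "0.387 -0.225 -0.03 0 -1;0.387 -0.225 -0.03 0 -1;0.387 -0.225 -0.03 0 -1;0.387 -0.225 -0.03 0 -1;0.387 -0.225 -0.03 0 -1;0.387 -0.225 -0.03 0 -1;0.387 -0.225 -0.03 0 -1;0.387 -0.225 -0.03 0 -1;0.387 -0.225 -0.03 0 -1;0.387 -0.225 -0.03 0 -1;0.387 -0.225 -0.03 0 -1;0.387 -0.225 -0.03 0 -1;0.387 -0.225 -0.03 0 -1;0.387 -0.225 -0.03 0 -1;0.387 -0.225 -0.03 0 -1",
  "grip_force": 30
}}

```text
time: 1.8
tool_pos: [0.5295, -0.2678, 0.2664]
orientation: [3.141, 0.001, 0.393]
force: [-0.2, -0.7, 0.2]
grip_width: 0.0868
finger_force: 0.0
```

```bash
cat >> h.py <<'E'
np.set_printoptions(precision=4,suppress=True)
def to(P):
    s=env.sense(); return Rn.from_euler('xyz',s["orientation"]).as_matrix().T@(np.array(P)-s["tool_pos"])
def look(f,specs):
    s=env.sense(); print(round(s["time"],2),s["tool_pos"],s["orientation"],s["grip_width"])
    c=cam("wrist"); im=viewer.grab_frame("wrist"); save(f,im)
    for t,z in specs:
        print(t,[(np.round(q["centre"]).tolist(),round(q["conf"],2),onz(c,q["centre"],z)) for q in viewer.spot_point(t,"wrist")[:4]])
    return c,im
E
python3 - <<'E'
from h import *
c,im=look("pics/w1.png",[("nest_seat",.048),("fixture",0)])
r=viewer.regions_of("nest","wrist")
if r: print(r[0]["conf"],onz(c,r[0]["centre"],.048),onz(c,r[0]["centre"],.06))
print("pot delta",to([.491,.265,.235]))
E
```

```text
1.8 [ 0.5295 -0.2678  0.2664] [3.1411 0.0011 0.3928] 0.08679173309758059
nest_seat [([324.0, 206.0], 0.86, array([ 0.5375, -0.264 ,  0.048 ]))]
fixture [([328.0, 197.0], 0.64, array([ 0.5411, -0.2675,  0.    ]))]
0.89 [ 0.5391 -0.269   0.048 ] [ 0.5409 -0.2681  0.06  ]
pot delta [ 0.1682 -0.5065  0.0314]
```

View pics/w1.png

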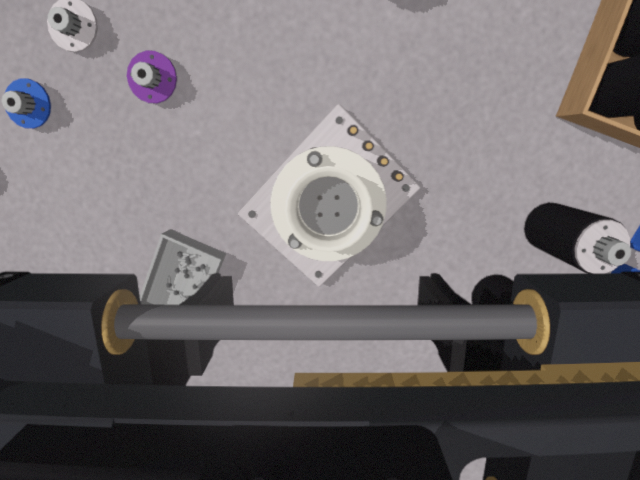

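Wrist view: the nest's dark seat is centred at about (328,206) and the fixture is clear. On to the pot, fitting the seat disc on the way.

Request:
{"method": "step_arm", "body": {
  "series": "0.168 -0.506 0 0 -1;0.168 -0.506 0 0 -1;0.168 -0.506 0 0 -1;0.168 -0.506 0 0 -1;0.168 -0.506 0 0 -1;0.168 -0.506 0 0 -1;0.168 -0.506 0 0 -1;0.168 -0.506 0 0 -1;0.168 -0.506 0 0 -1;0.168 -0.506 0 0 -1;0.168 -0.506 0 0 -1;0.168 -0.506 0 0 -1;0.168 -0.506 0 0 -1;0.168 -0.506 0 0 -1;0.168 -0.506 0 0 -1;0.168 -0.506 0 0 -1;0.168 -0.506 0 0 -1"
}}

```text
time: 3.42
tool_pos: [0.4913, 0.2636, 0.2663]
orientation: [3.14, 0.0, 0.393]
force: [-0.3, 0.1, -0.7]
grip_width: 0.0874
finger_force: 0.0
```

```bash
python3 - <<'E'
from h import *
c,im=look("pics/w2.png",[("pot_rim",.09),("pot",0)])
r=viewer.regions_of("pot","wrist")
if r: print(r[0]["conf"],r[0]["pixels"].sum(),r[0]["centre"])
# seat disc in w1, camera pose of that moment
w=cv2.imread("pics/w1.png"); g=cv2.cvtColor(w,cv2.COLOR_BGR2GRAY)
m=(g<175).astype(np.uint8); k,l,st,ce=cv2.connectedComponentsWithStats(m,connectivity=4)
i=l[206,312]; print("seat blob",st[i],ce[i])
h=cv2.convexHull(np.argwhere(l==i)[:,::-1].astype(np.int32)); e=cv2.fitEllipse(h); print(e)
p=viewer.camera_params("wrist");T=np.eye(4);T[:3,:3]=Rn.from_euler('xyz',[3.1411,.0011,.3928]).as_matrix();T[:3,3]=[.5295,-.2678,.2664];T=T@np.array(p["T_tool_cam"])
c1=(np.array(p["K"]),np.array(p["dist"]),T[:3,3],T[:3,:3])
for z in(.048,.066,.072):
    q=np.array([onz(c1,x[0].astype(float),z)[:2] for x in h]); print(z,onz(c1,e[0],z),cv2.minEnclosingCircle(q.astype(np.float32)))
E
```

```text
3.42 [0.4913 0.2636 0.2663] [3.1404 0.0004 0.3926] 0.08737766585376841
pot_rim [([319.0, 216.0], 0.68, array([0.4955, 0.2703, 0.09  ]))]
pot [([321.0, 202.0], 0.85, array([0.494 , 0.2687, 0.    ]))]
0.73 3422 [317.3, 215.8]
seat blob [ 293  176   65   65 3249] [325.0797 207.0726]
((325.34722900390625, 207.5625762939453), (64.20286560058594, 65.5961685180664), 32.11781692504883)
0.048 [ 0.5362 -0.2663  0.048 ] ((0.5358618497848511, -0.2669678032398224), 0.03330613300204277)
0.066 [ 0.5391 -0.2651  0.066 ] ((0.5387365221977234, -0.2657625675201416), 0.031677231192588806)
0.072 [ 0.54   -0.2647  0.072 ] ((0.5396947264671326, -0.26536083221435547), 0.03113427199423313)
```

View pics/w2.png

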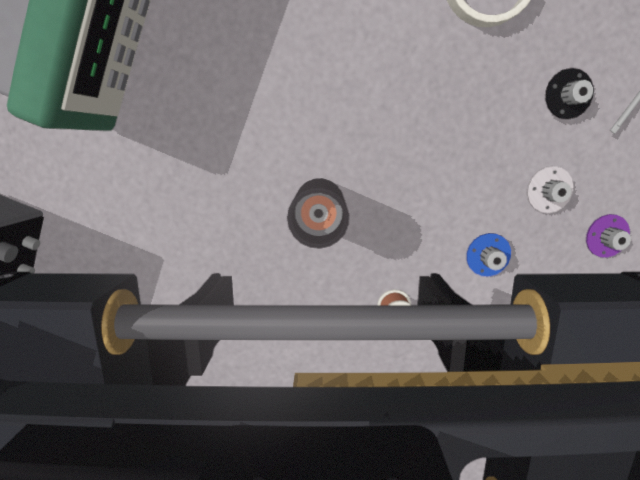

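Wrist view: the open pot's rim is centred at about (319,214), coil visible, nothing close by. I'll check the rim centre geometrically, then grip.

```bash
python3 - <<'E'
from h import *
c=cam("wrist"); g=cv2.cvtColor(cv2.imread("pics/w2.png"),cv2.COLOR_BGR2GRAY)
print("coil",onz(c,[318.5,213],.06))
a=np.linspace(0,2*np.pi,60,endpoint=False)
best=None
# score: dark on 24-27 mm annulus at z=.09, bright mismatch allowed on wall side
ann=lambda x,y,r,z:proj(c,np.c_[x+r*np.cos(a),y+r*np.sin(a),0*a+z])
def samp(p): return cv2.remap(g,p[:,0].astype(np.float32),p[:,1].astype(np.float32),cv2.INTER_LINEAR).ravel().astype(float)
for x in np.arange(.485,.506,.001):
  for y in np.arange(.258,.282,.001):
    s=samp(ann(x,y,.0255,.09)).mean()+samp(ann(x,y,.027,.09)).mean()+samp(ann(x,y,.027,.0)).mean()-samp(ann(x,y,.0295,0)).mean()*.0
    o=ann(x,y,.0295,.045); 
    if best is None or s<best[0]: best=(s,x,y)
print(best)
print(to([.495,.269,.055]))
E
```

```text
coil [0.4924 0.2708 0.06  ]
(np.float64(248.4666666666667), np.float64(0.493), np.float64(0.271))
[ 0.0054 -0.0029  0.2116]
```

Request:
{"method": "step_arm", "body": {
  "series": "0.005 -0.005 0.04 0 -1;0.005 -0.005 0.08 0 -1;0.005 -0.005 0.12 0 -1;0.005 -0.005 0.15 0 -1;0.005 -0.005 0.18 0 -1;0.005 -0.005 0.2 0 -1;0.005 -0.005 0.211 0 -1;0.005 -0.005 0.211 0 -1;0.005 -0.005 0.211 0 -1;0.005 -0.005 0.211 0 1;0.005 -0.005 0.211 0 1;0.005 -0.005 0.211 0 1;0.005 -0.005 0.211 0 1;0.005 -0.005 0.211 0 1;0.005 -0.005 0.211 0 1;0.005 -0.005 0.211 0 1;0.005 -0.005 0.211 0 1;0.005 -0.005 0.211 0 1",
  "grip_force": 30
}}

```text
time: 5.12
tool_pos: [0.4936, 0.2721, 0.0559]
orientation: [3.141, -0.001, 0.396]
force: [0.5, -1.8, 3.9]
grip_width: 0.0555
finger_force: 30.0
```

Request:
{"method": "step_arm", "body": {
  "series": "0 0 -0.03 0 1;0 0 -0.06 0 1;0 0 -0.1 0 1;0 0 -0.13 0 1;-0.167 0.513 -0.13 0 1;-0.167 0.513 -0.13 0 1;-0.167 0.513 -0.13 0 1;-0.167 0.513 -0.13 0 1;-0.167 0.513 -0.13 0 1;-0.167 0.513 -0.13 0 1;-0.167 0.513 -0.13 0 1;-0.167 0.513 -0.13 0 1;-0.167 0.513 -0.13 0 1;-0.167 0.513 -0.13 0 1;-0.167 0.513 -0.13 0 1;-0.167 0.513 -0.13 0 1;-0.167 0.513 -0.13 0 1;-0.167 0.513 -0.13 0 1;-0.167 0.513 -0.13 0 1;-0.167 0.513 -0.13 0 1"
}}

```text
time: 6.78
tool_pos: [0.5365, -0.2646, 0.1845]
orientation: [-3.139, 0.001, 0.396]
force: [-0.1, 1.1, -2.0]
grip_width: 0.0554
finger_force: 30.0
```

```bash
python3 - <<'E'
from h import *
s=env.sense();print(s["time"],s["tool_pos"],s["orientation"],s["force"],s["grip_width"])
print("to nest",to([.5375,-.2655,.103]))
ims=[]
for n in("scene","side"):
    im=viewer.grab_frame(n); C=cam(n)
    for t,z in(("pot_rim",s["tool_pos"][2]+.035),("pot",s["tool_pos"][2]-.056)):
        print(n,t,[(np.round(q["centre"]).tolist(),round(q["conf"],2),onz(C,q["centre"],z)) for q in viewer.spot_point(t,n)[:2]])
    u,v=proj(C,[.5375,-.2655,.1])[0].astype(int); ims.append(cv2.resize(im[v-50:v+70,u-65:u+65],None,fx=3,fy=3,interpolation=cv2.INTER_CUBIC))
save("pics/hold.png",np.hstack(ims))
E
```

```text
6.7833 [ 0.5365 -0.2646  0.1845] [-3.1393  0.0007  0.3959] [-0.1302  1.1181 -2.0284] 0.05541836732040428
to nest [0.0007 0.0014 0.0815]
scene pot_rim [([414.0, 269.0], 0.73, array([0.7264, 0.0161, 0.2195])), ([256.0, 178.0], 0.67, array([ 0.5422, -0.2658,  0.2195]))]
scene pot [([260.0, 204.0], 0.59, array([ 0.5333, -0.2699,  0.1285]))]
side pot_rim [([291.0, 216.0], 0.86, array([ 0.5373, -0.2633,  0.2195])), ([317.0, 232.0], 0.54, array([ 0.5799, -0.3216,  0.2195]))]
side pot [([292.0, 258.0], 0.68, array([ 0.5363, -0.2563,  0.1285])), ([392.0, 241.0], 0.32, array([ 0.7345, -0.2075,  0.1285]))]
```

View pics/hold.png

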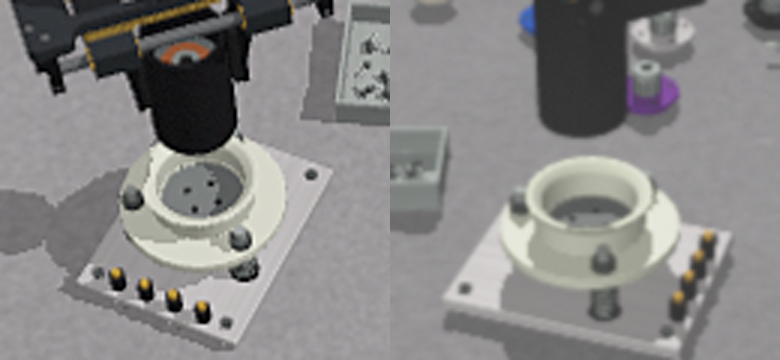

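The pot hangs upright directly over the nest ring in both views, so I lower it.

Request:
{"method": "step_arm", "body": {
  "series": "0.001 0.001 0.02 0 1;0.001 0.001 0.035 0 1;0.001 0.001 0.045 0 1;0.001 0.001 0.052 0 1;0.001 0.001 0.058 0 1;0.001 0.001 0.064 0 1;0.001 0.001 0.07 0 1;0.001 0.001 0.074 0 1;0.001 0.001 0.078 0 1;0.001 0.001 0.08 0 1;0.001 0.001 0.08 0 1;0.001 0.001 0.08 0 1"
}}

```text
time: 8.08
tool_pos: [0.5384, -0.2662, 0.1057]
orientation: [3.141, -0.0, 0.396]
force: [-0.4, -0.4, -1.8]
grip_width: 0.055
finger_force: 30.0
```

Request:
{"method": "step_arm", "body": {
  "series": "0 0 0.002 0 1;0 0 0.003 0 1;0 0 0.003 0 1;0 0 0.003 0 -1;0 0 0.003 0 -1;0 0 0.003 0 -1;0 0 0.003 0 -1;0 0 0.003 0 -1;0 0 0.003 0 -1;0 0 0.003 0 -1;0 0 -0.03 0 -1;0 0 -0.07 0 -1;0 0 -0.11 0 -1;0 0 -0.15 0 -1;0 0 -0.16 0 -1;0 0 -0.16 0 -1;0 0 -0.16 0 -1"
}}

```text
time: 9.5
tool_pos: [0.5381, -0.266, 0.2656]
orientation: [3.141, -0.0, 0.396]
force: [-0.7, 0.1, -0.8]
grip_width: 0.0873
finger_force: 0.0
```

```bash
python3 - <<'E'
from h import *
c,im=look("pics/w3.png",[("pot_rim",.138),("pot",.048),("nest_seat",.048)])
save("pics/w3c.png",cv2.resize(im[120:280,220:430],None,fx=3,fy=3,interpolation=cv2.INTER_CUBIC))
print("to cover",to([.603,.048,.235]))
E
```

```text
9.5 [ 0.5381 -0.266   0.2656] [ 3.141  -0.0002  0.3958] 0.0873471137710241
pot_rim [([327.0, 236.0], 0.83, array([ 0.5398, -0.2678,  0.138 ]))]
pot [([326.0, 213.0], 0.89, array([ 0.5405, -0.2675,  0.048 ])), ([544.0, 235.0], 0.65, array([ 0.6063, -0.4828,  0.048 ]))]
nest_seat []
to cover [ 0.1817 -0.2641  0.0287]
```

View pics/w3c.png

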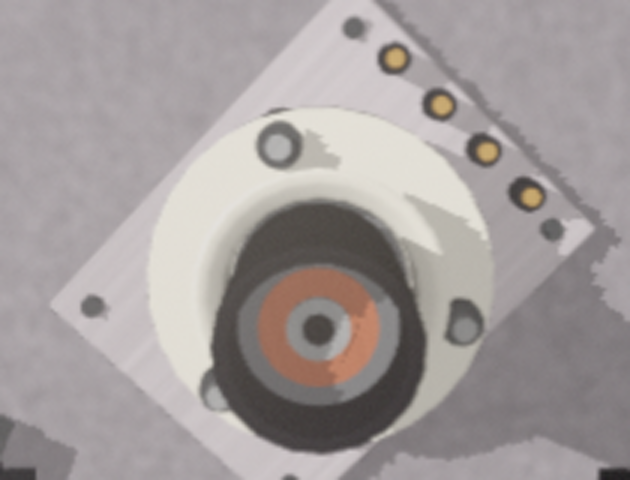

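The crop shows the pot standing in the nest ring, with its rim centre near full-frame (326,236), i.e. about (0.5395,-0.267). On to the silver cover.

Request:
{"method": "step_arm", "body": {
  "series": "0.182 -0.264 0.02 0 -1;0.182 -0.264 0.02 0 -1;0.182 -0.264 0.02 0 -1;0.182 -0.264 0.02 0 -1;0.182 -0.264 0.02 0 -1;0.182 -0.264 0.02 0 -1;0.182 -0.264 0.02 0 -1;0.182 -0.264 0.02 0 -1;0.182 -0.264 0.02 0 -1;0.182 -0.264 0.02 0 -1;0.182 -0.264 0.02 0 -1;0.182 -0.264 0.06 0 -0.1;0.182 -0.264 0.08 0 -0.1;0.182 -0.264 0.08 0 -0.1;0.182 -0.264 0.08 0 -0.1"
}}

```text
time: 10.95
tool_pos: [0.6038, 0.0456, 0.1846]
orientation: [-3.141, 0.003, 0.393]
force: [0.4, -0.1, 0.0]
grip_width: 0.068
finger_force: 0.0
```

```bash
python3 - <<'E'
from h import *
c,im=look("pics/w4.png",[("cover_seat",.008),("cover",0)])
for q in viewer.regions_of("cover","wrist")[:4]: print("reg",np.round(q["centre"]),q["conf"],onz(c,q["centre"],.012))
print(to([.603,.048,.028]))
E
```

```text
10.95 [0.6038 0.0456 0.1846] [-3.1414  0.0029  0.393 ] 0.06795051195239084
cover_seat [([413.0, 275.0], 0.84, array([ 0.5896, -0.05  ,  0.008 ])), ([339.0, 101.0], 0.71, array([0.7033, 0.0734, 0.008 ])), ([460.0, 52.0], 0.67, array([ 0.7766, -0.0024,  0.008 ])), ([330.0, 222.0], 0.66, array([0.6069, 0.0408, 0.008 ]))]
cover [([335.0, 103.0], 0.71, array([0.7016, 0.0759, 0.    ])), ([412.0, 275.0], 0.59, array([ 0.587 , -0.0521,  0.    ])), ([262.0, 296.0], 0.56, array([0.5125, 0.0735, 0.    ])), ([330.0, 216.0], 0.55, array([0.6098, 0.0425, 0.    ]))]
reg [418. 272.] 0.87 [ 0.5947 -0.0514  0.012 ]
reg [338. 100.] 0.86 [0.7037 0.0742 0.012 ]
reg [267. 292.] 0.67 [0.5235 0.0698 0.012 ]
reg [332. 221.] 0.6 [0.6086 0.0399 0.012 ]
[-0.0027 -0.0017  0.1594]
```

View pics/w4.png

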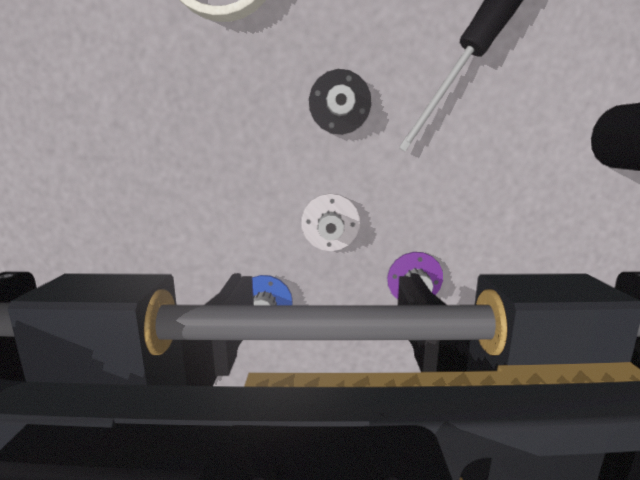

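Silver cover: flange centre (330,222), nut top (330,228). It is clear of the fingers, with blue at (265,292) and purple at (415,275).

```bash
python3 - <<'E'
from h import *
c=cam("wrist"); im=cv2.imread("pics/w4.png")
hsv=cv2.cvtColor(im,cv2.COLOR_BGR2HSV); m=(im.min(2)>190).astype(np.uint8)
k,l,st,ce=cv2.connectedComponentsWithStats(m); i=l[222,308]; print(st[i])
e=cv2.fitEllipse(cv2.convexHull(np.argwhere(l==i)[:,::-1].astype(np.int32))); print(e)
A=onz(c,e[0],.012);B=onz(c,[330.5,228],.032);print(A,B)
P=(A+B)/2;P[2]=.029;print(to(P), proj(c,A+[.026,0,0])-proj(c,A))
E
```

```text
[     0      0    640    480 305296]Traceback (most recent call last):
  File "<stdin>", line 5, in <module>
cv2.error: OpenCV(4.12.0) /io/opencv/modules/imgproc/src/shapedescr.cpp:361: error: (-201:Incorrect size of input array) There should be at least 5 points to fit the ellipse in function 'fitEllipseNoDirect'
```

```bash
python3 - <<'E'
from h import *
c=cam("wrist")
A=onz(c,[330.5,222.5],.012);B=onz(c,[330.5,228],.032);print(A,B)
P=(A+B)/2;P[2]=.029;print(P,to(P))
E
```

```text
[0.6092 0.0425 0.012 ] [0.6086 0.0426 0.032 ]
[0.6089 0.0426 0.029 ] [0.0007 0.0056 0.1585]
```

Request:
{"method": "step_arm", "body": {
  "series": "0.001 0.006 0.03 0 -0.1;0.001 0.006 0.07 0 -0.1;0.001 0.006 0.1 0 -0.1;0.001 0.006 0.125 0 -0.1;0.001 0.006 0.14 0 -0.1;0.001 0.006 0.14 0 -0.1;0.001 0.006 0.14 0 -0.1;0.001 0.006 0.14 0 -0.1"
}}

```text
time: 11.82
tool_pos: [0.6092, 0.0428, 0.0475]
orientation: [3.141, -0.003, 0.396]
force: [0.4, -0.3, 0.3]
grip_width: 0.0479
finger_force: 0.0
```

```bash
python3 - <<'E'
from h import *
for _ in range(2):
    s=env.sense(); print(s["tool_pos"],s["grip_width"])
    c=cam("side");im=viewer.grab_frame("side")
u,v=proj(c,[.609,.043,.03])[0].astype(int)
print(to([.6089,.0426,.029]))
E
```

```text
[0.6092 0.0428 0.0475] 0.04791602932306659
[0.6093 0.0428 0.0477] 0.04793377401884186
[-0.0003  0.      0.0187]
```

Request:
{"method": "step_arm", "body": {
  "series": "0 0 0.008 0 -0.1;0 0 0.014 0 -0.1;0 0 0.0175 0 -0.1;0 0 0.0175 0 -0.1;0 0 0.0175 0 1;0 0 0.0175 0 1;0 0 0.0175 0 1;0 0 0.0175 0 1;0 0 0.0175 0 1;0 0 0.0175 0 1;0 0 0.0175 0 1;0 0 0.0175 0 1",
  "grip_force": 40
}}

```text
time: 12.92
tool_pos: [0.6078, 0.0425, 0.0282]
orientation: [3.141, -0.0, 0.396]
force: [0.6, -0.5, 0.8]
grip_width: 0.021
finger_force: 40.0
```

Request:
{"method": "step_arm", "body": {
  "series": "0 0 -0.03 0 1;0 0 -0.07 0 1;0 0 -0.11 0 1;0 0 -0.15 0 1;0 0 -0.19 0 1;-0.183 0.259 -0.195 0 1;-0.183 0.259 -0.195 0 1;-0.183 0.259 -0.195 0 1;-0.183 0.259 -0.195 0 1;-0.183 0.259 -0.195 0 1;-0.183 0.259 -0.195 0 1;-0.183 0.259 -0.195 0 1;-0.183 0.259 -0.195 0 1;-0.183 0.259 -0.195 0 1;-0.183 0.259 -0.195 0 1;-0.183 0.259 -0.195 0 1;-0.183 0.259 -0.195 0 1;-0.183 0.259 -0.195 0 1"
}}

```text
time: 14.42
tool_pos: [0.5393, -0.2649, 0.2231]
orientation: [-3.141, -0.0, 0.399]
force: [0.4, -0.7, -0.1]
grip_width: 0.0211
finger_force: 40.0
```

```bash
python3 - <<'E'
from h import *
s=env.sense();print(s["time"],s["tool_pos"],s["orientation"],s["force"],s["grip_width"])
print("to",to([.539,-.2668,.166]))
ims=[]
for n in("scene","side"):
    im=viewer.grab_frame(n); C=cam(n)
    for t,z in(("pot_rim",.138),("cover_seat",s["tool_pos"][2]-.02)):
        print(n,t,[(np.round(q["centre"]).tolist(),round(q["conf"],2),onz(C,q["centre"],z)) for q in viewer.spot_point(t,n)[:6]])
    u,v=proj(C,[.5375,-.2655,.16])[0].astype(int); ims.append(cv2.resize(im[v-50:v+70,u-65:u+65],None,fx=3,fy=3,interpolation=cv2.INTER_CUBIC))
save("pics/hold2.png",np.hstack(ims))
E
```

```text
14.4167 [ 0.5393 -0.2649  0.2231] [-3.1411 -0.0005  0.3991] [ 0.35   -0.6723 -0.1298] 0.02106627500972801
to [-0.001   0.0017  0.0571]
scene pot_rim [([261.0, 206.0], 0.73, array([ 0.5438, -0.2647,  0.138 ]))]
scene cover_seat [([365.0, 260.0], 0.9, array([ 0.7021, -0.0644,  0.2031])), ([423.0, 235.0], 0.66, array([0.6461, 0.036 , 0.2031])), ([432.0, 315.0], 0.65, array([0.8002, 0.0433, 0.2031])), ([262.0, 180.0], 0.54, array([ 0.5337, -0.2579,  0.2031]))]
side pot_rim [([291.0, 257.0], 0.75, array([ 0.5353, -0.2677,  0.138 ])), ([242.0, 217.0], 0.33, array([ 0.4348, -0.1079,  0.138 ]))]
side cover_seat [([294.0, 225.0], 0.73, array([ 0.5422, -0.2651,  0.2031])), ([312.0, 254.0], 0.73, array([ 0.5686, -0.3641,  0.2031])), ([358.0, 227.0], 0.68, array([ 0.6545, -0.2798,  0.2031])), ([278.0, 228.0], 0.58, array([ 0.5142, -0.2739,  0.2031])), ([293.0, 296.0], 0.5, array([ 0.5349, -0.4738,  0.2031]))]
```

View pics/hold2.png

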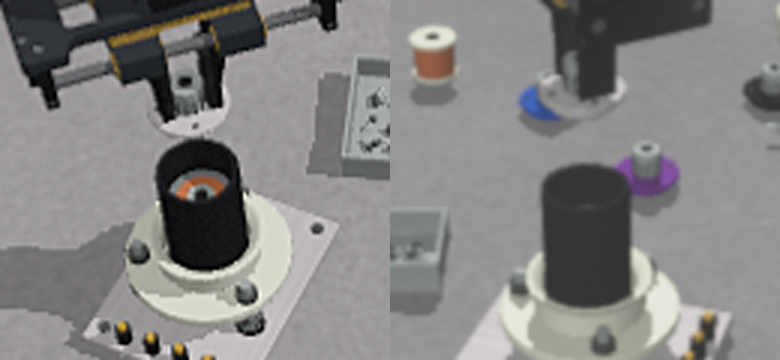

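Both views show the cover held level above the standing pot. I'll lower it gradually while watching the force.

Request:
{"method": "step_arm", "body": {
  "series": "-0.001 0.0015 0.02 0 1;-0.001 0.0015 0.035 0 1;-0.001 0.0015 0.045 0 1;-0.001 0.0015 0.05 0 1;-0.001 0.0015 0.053 0 1;-0.001 0.0015 0.055 0 1;-0.001 0.0015 0.057 0 1;-0.001 0.0015 0.059 0 1;-0.001 0.0015 0.06 0 1;-0.001 0.0015 0.06 0 1"
}}

```text
time: 15.55
tool_pos: [0.5389, -0.2686, 0.1637]
orientation: [3.141, -0.001, 0.396]
force: [0.1, 0.5, 0.5]
grip_width: 0.0212
finger_force: 40.0
```

Request:
{"method": "step_arm", "body": {
  "series": "0 0 0.002 0 1;0 0 0.003 0 1;0 0 0.004 0 1;0 0 0.005 0 1;0 0 0.005 0 1;0 0 0.005 0 1"
}}

```text
time: 16.05
tool_pos: [0.5385, -0.2682, 0.1583]
orientation: [-3.141, -0.001, 0.396]
force: [0.4, 2.3, 3.3]
grip_width: 0.0209
finger_force: 40.0
```

Request:
{"method": "step_arm", "body": {
  "series": "0 0 -0.001 0 1;0.0005 -0.0012 -0.001 0 1;0.0005 -0.0012 -0.001 0 1;0.0005 -0.0012 0 0 1;0.0005 -0.0012 0 0 1;0.0005 -0.0012 0 0 1"
}}

```text
time: 16.55
tool_pos: [0.5385, -0.2675, 0.1583]
orientation: [3.141, -0.0, 0.396]
force: [0.2, 1.0, 1.3]
grip_width: 0.0209
finger_force: 40.0
```

```bash
python3 - <<'E'
from h import *
for i in range(3):
    s=env.sense();print(s["time"],s["tool_pos"],s["force"],s["moment"],s["finger_force"])
    if i<2: im=viewer.grab_frame(("scene","side")[i]); C=cam(("scene","side")[i]); u,v=proj(C,[.539,-.2668,.14])[0].astype(int); c=cv2.resize(im[v-30:v+50,u-40:u+40],None,fx=5,fy=5,interpolation=cv2.INTER_CUBIC); a=c if i==0 else np.hstack([a,c])
save("pics/seat.png",a)
E
```

```text
16.55 [ 0.5385 -0.2675  0.1583] [0.2238 0.9701 1.3258] [ 0.2725 -0.142  -0.0432] 40.00098645687103
16.6 [ 0.5385 -0.2675  0.1583] [-0.6747  1.0682  1.4157] [ 0.222  -0.1263 -0.0075] 40.001075863838196
16.65 [ 0.5385 -0.2675  0.1582] [0.3384 0.816  1.2268] [ 0.2339 -0.116   0.0168] 40.00113487243652
```

View pics/seat.png

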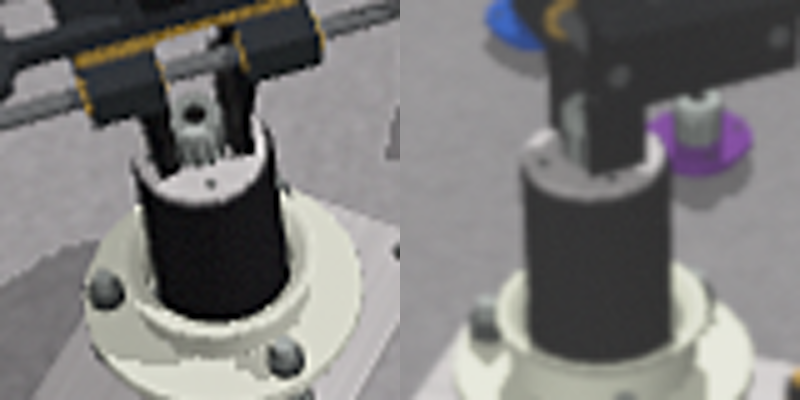

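The cover appears to sit in the mouth with its flange at the rim in both views. I'll press it lightly, release so it settles under its own weight, then regrip.

Request:
{"method": "step_arm", "body": {
  "series": "0 0 0.001 0 1;0 0 0.002 0 1;0 0 0.003 0 1;0 0 0.003 0 1;0 0 0.003 0 1;0 0 0.003 0 1;0 0 0.003 0 1;0 0 0.003 0 1"
}}

```text
time: 17.32
tool_pos: [0.5386, -0.2674, 0.1553]
orientation: [3.141, -0.001, 0.396]
force: [0.1, 1.2, 5.8]
grip_width: 0.021
finger_force: 40.0
```

Request:
{"method": "step_arm", "body": {
  "series": "0 0 -0.002 0 1;0 0 -0.002 0 0.2;0 0 -0.002 0 0.2;0 0 -0.002 0 0.2;0 0 -0.002 0 0.2;0 0 -0.002 0 0.2;0 0 -0.002 0 0.2;0 0 -0.002 0 0.2;0 0 -0.002 0 0.2;0 0 -0.002 0 0.2;0 0 -0.002 0 0.2"
}}

```text
time: 18.23
tool_pos: [0.5383, -0.2675, 0.157]
orientation: [3.142, 0.0, 0.396]
force: [0.2, -0.0, -0.2]
grip_width: 0.0346
finger_force: 0.0
```

Request:
{"method": "step_arm", "body": {
  "series": "0 0 0 0 1;0 0 0 0 1;0 0 0 0 1;0 0 0 0 1;0 0 0 0 1;0 0 0 0 1;0 0 0 0 1;0 0 0 0 1"
}}

```text
time: 18.9
tool_pos: [0.5383, -0.2674, 0.1571]
orientation: [3.141, -0.0, 0.396]
force: [0.6, 0.2, -0.6]
grip_width: 0.0213
finger_force: 40.0
```

Request:
{"method": "step_arm", "body": {
  "series": "0 0 0.002 0 1;0 0 0.004 0 1;0 0 0.006 0 1;0 0 0.008 0 1;0 0 0.01 0 1;0 0 0.012 0 1;0 0 0.012 0 1;0 0 0.012 0 1",
  "grip_force": 60
}}

```text
time: 19.57
tool_pos: [0.5386, -0.2675, 0.1465]
orientation: [3.141, -0.0, 0.396]
force: [-2.5, 1.1, 9.2]
grip_width: 0.0205
finger_force: 60.0
```

Request:
{"method": "step_arm", "body": {
  "series": "0 0 0.001 0 1;0 0 0.002 0 1;0 0 0.003 0 1;0 0 0.004 0 1;0 0 0.004 0 1;0 0 0.004 0 1"
}}

```text
time: 20.07
tool_pos: [0.5386, -0.2676, 0.143]
orientation: [3.14, -0.0, 0.396]
force: [-4.0, 1.0, 12.5]
grip_width: 0.0201
finger_force: 60.0
```

Request:
{"method": "step_arm", "body": {
  "series": "-0.0009 -0.0004 0.0005 0 1;-0.0009 -0.0004 0.001 0 1;-0.0009 -0.0004 0.0015 0 1;-0.0009 -0.0004 0.0015 0 1;-0.0009 -0.0004 0.0015 0 1;-0.0009 -0.0004 0.0015 0 1"
}}

```text
time: 20.57
tool_pos: [0.5386, -0.2676, 0.1429]
orientation: [3.139, -0.002, 0.396]
force: [-4.0, 2.5, 18.3]
grip_width: 0.0204
finger_force: 60.0
```

The force jumped from 12.5 to 18.3 N with no further travel, and the total travel of 14.1 mm matches the stop. One numeric check, then I hand in.

```bash
python3 - <<'E'
from h import *
C={}
for n in("scene","side"):
    C[n]=cam(n); viewer.grab_frame(n)
    for t,z in(("pot_rim",.124),("cover_seat",.124),("pot",.034),("nest_seat",.034)):
        for q in viewer.spot_point(t,n):
            P=onz(C[n],q["centre"],z)
            if np.hypot(P[0]-.538,P[1]+.267)<.03: print(n,t,round(q["conf"],2),P)
s=env.sense();print(s["time"],s["tool_pos"],s["force"])
E
```

```text
scene pot_rim 0.68 [ 0.5442 -0.2632  0.124 ]
scene cover_seat 0.65 [ 0.5289 -0.2694  0.124 ]
scene pot 0.97 [ 0.5451 -0.2688  0.034 ]
scene nest_seat 0.97 [ 0.5325 -0.2725  0.034 ]
scene nest_seat 0.55 [ 0.5605 -0.2652  0.034 ]
side pot_rim 0.72 [ 0.5366 -0.279   0.124 ]
side cover_seat 0.75 [ 0.5377 -0.2731  0.124 ]
side pot 0.67 [ 0.5345 -0.2574  0.034 ]
side nest_seat 0.84 [ 0.5315 -0.2722  0.034 ]
side nest_seat 0.49 [ 0.5352 -0.2528  0.034 ]
21.0667 [ 0.5386 -0.2676  0.1429] [-5.0033  2.0688 17.8606]
```

```bash
python3 -c "
from bench import sign_off
print(sign_off())"
```

```text
the job is handed in; nothing more can be done
None
```

I handed the job in with the cover on the pot and the pot upright in the nest. The arm was still pressing it at the stop: 14.1 mm of travel, about 18 N, 60 N grip on the gland nut. The hand-in gave no verdict; the last camera check of centring was too noisy to confirm it, so that rests on the close fit of cover and nest.

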